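# Fill the tube carrier and hold it up by its swing handle

## Robot

A 7-joint arm with a two-finger parallel gripper is mounted at the origin on a cart in front of the work surface, level with it; the furniture and walls round the work are solid. World frame = base frame: x ahead of the robot, y to its left, z up, the work surface at z = 0. Lengths are in m, angles in degrees, forces in N, time in s.
With the tool pointing down it reaches from about 0.425 to 0.875 m from the base axis. Payload 8.4 kg.
Tool frame: the origin (TCP) lies midway between the tips of the shut fingers; the grasp point (between the pads) lies 19 mm behind it; z points along the fingers, y is the line along which they close (so a half turn about z gives the same grasp; the last joint's range is limited). The gripper opens to 87 mm and grips with 3 to 60 N. Pads are 19 mm wide; open, the fingers measure 117 mm over their backs; the gripper's body (75 mm by 190 mm) begins 51 mm behind the grasp point.
Start: joints at [62.899, 19.091, 2.286, 83.961, -0.768, 76.965, -3.352], TCP at [0.237, -0.605, 0.223] pointing down, gripper open.
Joint ranges: [-147.57, 147.57], [-21.85, 119.76], [-74.77, 79.35], [14.55, 137.4], [-85.83, 265.84], [4.83, 119.75], [-152.11, 152.11]. Speed limits (degrees/s): [127.2, 127.2, 159.86, 159.86, 180, 180, 180].

## Interface

Orientations are given as [roll, pitch, yaw] about the fixed x, y, z axes, in that order (R = Rz(yaw) Ry(pitch) Rx(roll)).
In Python, from rig import r gives the robot as it stands.
- The arm moves only by the shell command python3 -m pendant 'ROWS' [FORCE]. ROWS is JSON, a list of rows, each a list of 3 entries, a list of its own where there are three numbers: the turn, a rotation vector about the tool's x, y, z in rad, then the shift along the tool's x, y, z in mm, then the opening in per cent of the stroke, from 0 (shut) to 100 (fully open). A call has 1 to 20 rows; each row shifts and turns the commanded pose from where the row before left it, along the tool's axes as they then stand; what a row does not reach is not made up. A row lasts 1/8 s, in which the tool goes at most 62.5 mm and 10.7 degrees, less where a joint would pass 70% of its speed; a pose out of reach is approached as far as the arm can. A call with a gripper value outside its range is refused whole. The fingers move at their own pace and stop on an object; FORCE is the grip in N (left out, the last holds). Time passes only in rows, so rows that do not move let the fingers close. It gives the time, the measured TCP pose, the force, the opening and the grip force at its end, in the units of the state.
- r.read_state(): the state, without advancing time (a new reading comes with each control period).
- r.get_image(name): name is "scene" or "top" or "wrist"; returns the picture (420x560x3 uint8, red, green, blue); there is no depth.
- r.calibration(name): a dict with "fx", "fy", "cx", "cy" (pixels), "position" and "attitude" of the camera in the world. Camera axes: x right, y up, looking along -z (the intrinsics and any distortion apply to the point x, -y, -z); pixel columns grow to the right and rows downward; lengths in m; the calibration is good to about 2 mm. The wrist camera is an equidistant fisheye: a pixel r from the principal point sees the ray r / f radians off the axis. A picture is of the moment at which its call begins: read the wrist's pose just before it. calibration takes no time and is no camera call; for the wrist camera it gives the pose at the moment of the call.
- r.sign_off(): hands the job in; it is judged then, once.
Trained networks look in the newest picture that a camera, given by its name, has taken for a name from the list of things; names that differ only in an ending like _2 or _b are one class to them, and where a whole thing is asked for, a point or a joint stands for the part that bears it (a point fixed in the world has none). Each returns a list of dicts, best first, with "confidence" (0 to 1); they miss things now and then, are a little off and sometimes report something else, mostly with a low value. They report only what shows in the picture. A call takes as long as a camera call.
- r.trace(target, camera): "region" (420x560 bool, what is visible of it) and "position" ([row, column] in pixels, amid what is visible of it).
The state is a dict: "clock": time; "joints": joint angles; "joint_velocities": joint speeds; "tau": joint torques, N m; "eef_pos": TCP position; "tool_rot": TCP orientation; "force": force on the tool from outside, world axes, zero at the start; "ft_torque": the same for the moment, N m; "opening": opening from 0.0 (shut) to 1.0 (fully open); "grasp_force": force on a finger pad.
Only numpy, scipy, OpenCV 4.12 (cv2) and the standard library are available. Lean on these libraries where they do the work, as an engineer would, in place of code of your own. Each camera call takes 0.05 s, during which the arm holds its last target. There are 200 camera calls.

## Task

Fill the blue tube carrier: take the two red-capped tubes out of the white foam block and, keeping them upright, stand them in its two empty places, fully home, leaving the other tubes and things on the bench where they are. Then swing the carrier's folded handle upright, lift the loaded carrier by it straight up, about 10 cm clear of the worktop, always near enough level that nothing slides out, and finish while holding it there by the handle, still and level.

Things in the scene. Friction and masses are not known exactly. Their poses are not given: they have to be found in the camera images.
- carrier: Blue tube carrier, 86 (x) by 176 mm (y), loose, 0.24-0.39 kg empty. Origin: centre of underside; -x side roughly faces the robot. Six places: rows x = -24, +24 mm; y = +48, 0, -48. Tubes pass 20 mm chamfered holes in a guide plate (top face z = 56) and stand on a floor at z = 6; seated tube tops at z = 104. End panels' inner faces: y = +-83. The two ends of the -x row are empty, the rest hold red-capped tubes.
- handle: The carrier's swing handle: steel wire bail with black grip, hinged on the end panels. Origin on the hinge axis (carrier's y, 78 mm above its underside). Turns freely, slight friction, no spring. At the start folded to the carrier's -x side on its stop, 75 degrees from upright; turns up through upright to 75 degrees beyond. Upright, it stands over the middle of the carrier, in the way of the tube places.
- handle_grip (a point): Middle of the handle's black grip: a round sleeve that turns freely on the wire (so it can be pinched while the handle swings), 15 mm in diameter, 84 mm long, along the carrier's y, 105 mm from the hinge axis. Folded: 101 mm to the -x side of the hinge, 105 mm above the worktop. Upright: 183 mm above the carrier's underside.
- handle_hinge (a point): Point on the handle's hinge axis midway between the end panels, 78 mm above the carrier's underside.
- empty_left (a point): Empty place at the +y end of the carrier's -x row: centre of the floor on which a tube stands, 6 mm above the carrier's underside.
- empty_right (a point): Empty place at the -y end of the carrier's -x row: centre of the floor on which a tube stands, 6 mm above the carrier's underside.
- block: White foam block, fixed on the worktop: 62 mm (x) by 200 mm (y), 60 mm high. Origin: centre of its underside. Four holes 17.5 mm wide and 52 mm deep in a row along its y at +72, +24, -24 and -72 mm hold the two red-capped tubes, a yellow-green-capped and an amber-capped one, in any order.
- red_1: Capped glass sample tube with a dark red cap, 98 mm long, body 16 mm and cap 18 mm in diameter (cap from 77 to 98 mm above the bottom), 17 g. Origin: middle of its bottom; z runs up to the cap. Stands in the block at the start, upright or leaning a degree or so, its top 106 mm above the worktop.
- red_2: Capped glass sample tube with a dark red cap, 98 mm long, body 16 mm and cap 18 mm in diameter (cap from 77 to 98 mm above the bottom), 17 g. Origin: middle of its bottom; z runs up to the cap. Stands in the block at the start, upright or leaning a degree or so, its top 106 mm above the worktop.
- yellow: Tube with a yellow-green cap in the block, 98 to 102 mm long, body 16 mm, cap 18 mm in diameter. Origin: middle of its bottom. Stays in the block.
- amber: Tube with an amber cap in the block, 98 to 102 mm long, body 16 mm, cap 18 mm in diameter. Origin: middle of its bottom. Stays in the block.
- dropper: White dropper bottle with a green cap standing behind the work, 42 mm in diameter, 99 mm high. Origin: centre of its underside. Stays.
- dish: Round culture dish, 61 mm in diameter, 14 mm high, lying in front of the work. Origin: centre of its underside. Stays.
- film: Roll of sealing film standing on its end, 84 mm in diameter, 52 mm high. Origin: centre of its underside. Stays.
- loaded_1: Capped glass sample tube with a dark red cap, 98 mm long, body 16 mm and cap 18 mm in diameter (cap from 77 to 98 mm above the bottom), 17 g. Origin: middle of its bottom; z runs up to the cap. Already in the carrier at x = -24, y = +0 mm (front middle).
- loaded_2: Capped glass sample tube with a dark red cap, 98 mm long, body 16 mm and cap 18 mm in diameter (cap from 77 to 98 mm above the bottom), 17 g. Origin: middle of its bottom; z runs up to the cap. Already in the carrier at x = +24, y = +48 mm (rear left).
- loaded_3: Capped glass sample tube with a dark red cap, 98 mm long, body 16 mm and cap 18 mm in diameter (cap from 77 to 98 mm above the bottom), 17 g. Origin: middle of its bottom; z runs up to the cap. Already in the carrier at x = +24, y = +0 mm (rear middle).
- loaded_4: Capped glass sample tube with a dark red cap, 98 mm long, body 16 mm and cap 18 mm in diameter (cap from 77 to 98 mm above the bottom), 17 g. Origin: middle of its bottom; z runs up to the cap. Already in the carrier at x = +24, y = -48 mm (rear right).

How it is judged:
By the outcome, as a careful person would: the job done as asked, in the order asked, and still so for the second after the job is handed in, while the arm keeps its last pose, push and grip.
It also fails if it takes over 72 s, if anything falls off the work surface, if the arm or the gripper's body presses on something with over 40 N, if the wrist force passes 120 N, or if a joint passes its speed limit or range.

## Working session

There is one attempt and no reset: what is moved stays moved. The work goes in short steps, Python scripts to look and compute and a shell command to move; the robot and the scene stay as the last step left them, time stands still between calls to the robot, and variables do not carry over. Pictures are saved under pics/ and viewed, at most 12 in all, crops included, and the job is handed in when it is done.

```bash
ls; mkdir -p pics; python3 - <<'E'
from rig import r
import cv2
s=r.read_state(); print({k:s[k] for k in('clock','eef_pos','tool_rot','opening','force')})
ims=[]
for n in('scene','top'):
    im=r.get_image(n); cv2.imwrite(f'pics/{n}0.png',im[:,:,::-1]); c=r.calibration(n); print(n,c)
print(r.calibration('wrist'))
E
```

```text
pics
{'clock': 0.0, 'eef_pos': array([ 0.23713508, -0.60466453,  0.22165114]), 'tool_rot': array([-1.79905242e+02,  8.82842377e-03,  2.14174437e+01]), 'opening': 0.9987149757760578, 'force': array([-0.09032441, -0.26067724,  0.16278329])}
scene {'fx': 397.01022805712824, 'fy': 397.01022805712824, 'cx': 278.48442772377854, 'cy': 212.66972561226495, 'position': array([0.06410363, 0.73179636, 0.58279519]), 'attitude': array([  62.96499919,    0.99447976, -144.36339618])}
top {'fx': 379.4191853075619, 'fy': 379.4191853075619, 'cx': 276.7230938351167, 'cy': 205.88708437783345, 'position': array([ 0.46096302, -0.01410752,  1.1062768 ]), 'attitude': array([  8.65374774,  -0.17490748, -89.06162329])}
{'fx': 325.19226210127806, 'fy': 325.19226210127806, 'cx': 279.66466137633415, 'cy': 209.51471633517096, 'position': array([ 0.30580471, -0.57870743,  0.38328631]), 'attitude': array([-15.61100423,   0.09139807, -68.6205092 ])}
```

View pics/top0.png

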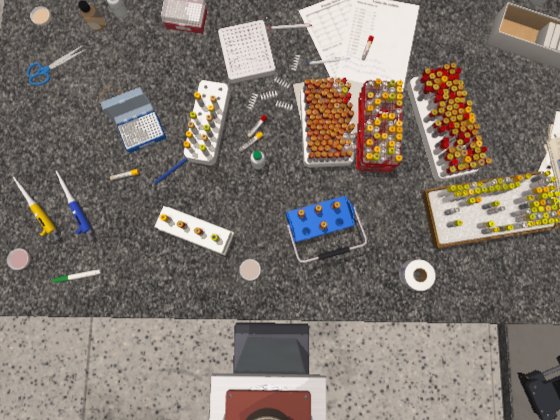

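View pics/scene0.png

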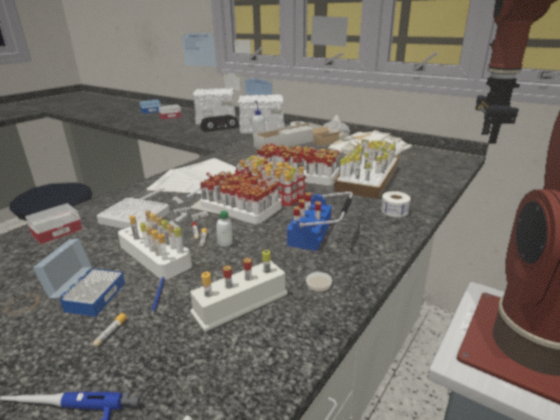

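The top view shows the carrier near (320,220) with its handle folded toward the robot at about (333,253). The block is near (194,230), with tubes at (165,217), (180,224), (198,231) and (215,237). In the scene view the middle two tubes of the block are red.

```bash
cat > h.py <<'E'
from rig import r
import numpy as np, cv2
from scipy.spatial.transform import Rotation as R
def ray(c,px,wrist=False):
    row,col=px; u=np.array([(col-c['cx'])/c['fx'],(row-c['cy'])/c['fy']])
    if wrist:
        t=np.hypot(*u); d=np.array([*(u/t*np.sin(t)),np.cos(t)]) if t>0 else np.array([0,0,1.])
    else: d=np.array([*u,1.])
    d=d*[1,-1,-1]
    return np.array(c['position']),R.from_euler('xyz',c['attitude'],degrees=True).apply(d)
def onz(c,px,z,wrist=False):
    p,d=ray(c,px,wrist); return p+d*(z-p[2])/d[2]
def proj(c,P,wrist=False):
    q=R.from_euler('xyz',c['attitude'],degrees=True).inv().apply(np.array(P)-c['position'])*[1,-1,-1]
    q=np.atleast_2d(q); rr=np.hypot(q[:,0],q[:,1])
    u=q[:,:2]/rr[:,None]*np.arctan2(rr,q[:,2])[:,None] if wrist else q[:,:2]/q[:,2:]
    return np.c_[u[:,1]*c['fy']+c['cy'],u[:,0]*c['fx']+c['cx']]
def tri(rays):
    A=np.zeros((3,3));b=np.zeros(3)
    for p,d in rays:
        d=d/np.linalg.norm(d);M=np.eye(3)-np.outer(d,d);A+=M;b+=M@p
    return np.linalg.solve(A,b)
E
python3 - <<'E'
from h import *
np.set_printoptions(precision=4,suppress=True)
Z=dict(red_1=.092,yellow=.092,amber=.092,carrier=.06,block=.06,handle_grip=.105,empty_left=.006,empty_right=.006,film=.052,dish=.014,dropper=.099)
for cam in('top','scene'):
    c=r.calibration(cam); r.get_image(cam)
    for n,z in Z.items():
        for d in r.trace(n,cam):
            if d['confidence']>.3: print(cam,n,round(d['confidence'],2),np.round(d['position'],1),onz(c,d['position'],z)[:2],d['region'].sum())
E
```

```text
top red_1 0.62 [232.3 197.9] [0.5404 0.1949] 38
top amber 0.65 [220.5 163.4] [0.5705 0.289 ] 72
top carrier 0.89 [220.6 322.4] [ 0.5811 -0.1421] 2067
top block 0.77 [229.1 192. ] [0.5515 0.2182] 1775
top block 0.68 [224.7 184.5] [0.5633 0.2395] 53
top handle_grip 0.57 [252.9 331.6] [ 0.4912 -0.1605] 195
top handle_grip 0.49 [233.9 199.8] [0.5352 0.187 ] 60
top empty_left 0.75 [221.5 320.3] [ 0.5845 -0.1425] 2306
top empty_right 0.96 [219.8 321.9] [ 0.5896 -0.1472] 2491
top film 0.69 [273.6 422.1] [ 0.4405 -0.416 ] 850
top film 0.6 [220.  320.6] [ 0.5836 -0.138 ] 2358
top dish 0.91 [266.7 248.5] [0.4511 0.0626] 361
top dish 0.55 [237.8 214.5] [0.5315 0.1625] 29
top dropper 0.53 [159.9 256.8] [0.7406 0.0419] 206
scene red_1 0.61 [269.8 246. ] [0.5333 0.2106] 158
scene red_1 0.5 [277.4 228.7] [0.5456 0.2516] 181
scene yellow 0.66 [260.8 264.2] [0.5219 0.1618] 161
scene amber 0.75 [281.8 212.4] [0.563  0.2816] 210
scene carrier 0.87 [226.8 308.7] [ 0.5516 -0.0727] 1673
scene block 0.65 [294.2 238.2] [0.5215 0.2527] 3352
scene handle_grip 0.58 [206.6 340.4] [ 0.4977 -0.1471] 180
scene empty_left 0.67 [225.4 314.3] [ 0.5926 -0.1725] 1803
scene empty_right 0.64 [225.3 312.6] [ 0.5971 -0.1702] 1725
scene dish 0.92 [281.  320.4] [0.4338 0.064 ] 396
scene dish 0.72 [269.1 246.1] [0.6095 0.1253] 158
scene dish 0.31 [212.7 297.1] [ 0.6728 -0.2008] 65
scene dropper 0.66 [231.5 225.6] [0.6724 0.1214] 408
```

```bash
python3 -m pendant '[[[0,0,0],[40.5,-32.4,-3],100],[[0,0,0],[40.5,-32.4,-3],100],[[0,0,0],[40.5,-32.4,-3],100],[[0,0,0],[40.5,-32.4,-3],100],[[0,0,0],[40.5,-32.4,-3],100],[[0,0,0],[40.5,-32.4,-3],100],[[0,0,0],[40.5,-32.4,-3],100],[[0,0,0],[40.5,-32.4,-3],100],[[0,0,0],[40.5,-32.4,-3],100],[[0,0,-0.171],[0,0,0],100],[[0,0,-0.171],[0,0,0],100],[[0,0,-0.171],[0,0,0],100],[[0,0,-0.171],[0,0,0],100],[[0,0,-0.171],[0,0,0],100],[[0,0,-0.171],[0,0,0],100],[[0,0,-0.171],[0,0,0],100],[[0,0,-0.171],[0,0,0],100],[[0,0,0],[0,0,0],100],[[0,0,0],[0,0,0],100]]'
python3 - <<'E'
from h import *
np.set_printoptions(precision=4,suppress=True)
c=r.calibration('wrist'); im=r.get_image('wrist'); cv2.imwrite('pics/w1.png',im[:,:,::-1]); print(c,r.read_state()['joints'])
for n,z in dict(loaded_1=.104,handle_grip=.105,carrier=.06).items():
    for d in r.trace(n,'wrist'):
        if d['confidence']>.2: print(n,round(d['confidence'],2),np.round(d['position'],1),onz(c,d['position'],z,True)[:2],d['region'].sum())
E
```

```text
clock: 3.68
eef_pos: [0.4702, -0.2006, 0.2496]
tool_rot: [180.0, 0.0, 99.6]
force: [0.6, 0.7, -0.5]
opening: 1.0
grasp_force: 0.0
{'fx': 325.19226210127806, 'fy': 325.19226210127806, 'cx': 279.66466137633415, 'cy': 209.51471633517096, 'position': array([ 0.4582, -0.1288,  0.4112]), 'attitude': array([-15.5626,   0.0419,   9.5347])} [ 37.3769   3.237  -19.9513  99.7644   1.1288  77.1924  26.8168]
loaded_1 0.77 [148.7 417.1] [ 0.5973 -0.1281] 488
loaded_1 0.73 [153.6 376.6] [ 0.5558 -0.1419] 451
loaded_1 0.65 [102.3 417.2] [ 0.5877 -0.0825] 487
loaded_1 0.62 [196.3 416.4] [ 0.6088 -0.1759] 407
handle_grip 0.63 [157.5 308.8] [ 0.4908 -0.158 ] 2644
carrier 0.67 [146.3 374.2] [ 0.5653 -0.1363] 13409
```

View pics/w1.png

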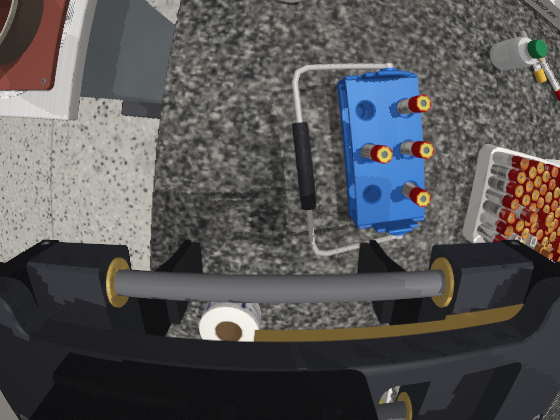

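Carrier seen clearly: caps at (424,103), (426,150), (383,154) and (421,196), empty holes at (366,110) and (372,193), and the grip at (305,165). Next I'll fit the carrier pose from the gold cap centres.

```bash
cat >> h.py <<'E'
def gold(im,reg):
    k=cv2.dilate(reg.astype(np.uint8),np.ones((5,5)))>0
    h=cv2.cvtColor(im,cv2.COLOR_RGB2HSV)
    m=k&(h[...,0]>14)&(h[...,0]<40)&(h[...,1]>70)&(h[...,2]>110)
    y,x=np.nonzero(m); return np.array([y.mean(),x.mean()]),m.sum()
def fit(A,B): # 2D rigid B=R A+t
    a,b=A.mean(0),B.mean(0);H=(A-a).T@(B-b);th=np.arctan2(H[0,1]-H[1,0],H[0,0]+H[1,1])
    Rm=np.array([[np.cos(th),-np.sin(th)],[np.sin(th),np.cos(th)]]);t=b-Rm@a
    return np.degrees(th),Rm,t,B-(A@Rm.T+t)
E
python3 - <<'E'
from h import *
np.set_printoptions(precision=4,suppress=True)
c=r.calibration('wrist'); im=r.get_image('wrist'); P=[]
for d in r.trace('loaded_1','wrist')[:4]:
    g,n=gold(im,d['region']); p=onz(c,g,.104,True)[:2]; P.append(p); print(g,n,p)
P=np.array(P)
M=np.array([[24,0],[-24,0],[24,48],[24,-48]])/1e3
th,Rm,t,res=fit(M,P); print('carrier yaw',th,t,'\n',res*1e3)
for q,z in(((-.024,.048),.056),((-.024,-.048),.056),((-.101,0),.105),((0,.048),.056)):
    w=Rm@np.array(q)+t; print(q,w,proj(c,[*w,z],True))
g=im[:,:,:]; cv2.imwrite('pics/w1c.png',cv2.resize(im[80:230,320:450,::-1],None,fx=4,fy=4,interpolation=cv2.INTER_CUBIC))
E
```

```text
[199.1053 422.886 ] 114 [ 0.617 -0.177]
[103.1102 423.5339] 118 [ 0.5944 -0.0811]
[154.6403 384.4101] 139 [ 0.5638 -0.141 ]
[150.252  426.2439] 123 [ 0.6076 -0.127 ]
carrier yaw -152.73189564024588 [ 0.6064 -0.126 ] 
 [[ 31.9643 -39.9799]
 [-33.2745  33.9154]
 [-43.2619  38.6993]
 [ 44.5722 -32.6347]]
(-0.024, 0.048) [ 0.6497 -0.1577] [[178.8144 433.7647]]
(-0.024, -0.048) [ 0.6057 -0.0724] [[ 99.8105 416.1029]]
(-0.101, 0) [ 0.6962 -0.0797] [[127.5877 500.8745]]
(0, 0.048) [ 0.6284 -0.1687] [[184.3219 416.4322]]
```

View pics/w1c.png

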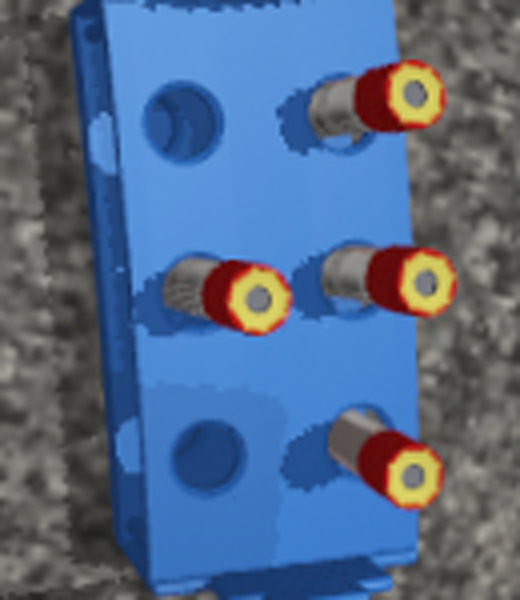

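Crop: holes at full-image (365.7,110.5) and (372.2,194.2). The gold cap centres are cleanly segmented.

```bash
python3 - <<'E'
from h import *
np.set_printoptions(precision=4,suppress=True)
c=r.calibration('wrist')
P=np.array([onz(c,g,.104,True)[:2] for g in ([150.25,426.24],[154.64,384.41],[103.11,423.53],[199.1,422.89])]+[onz(c,g,.056,True)[:2] for g in([110.5,365.7],[194.2,372.2])])
M=np.array([[24,0],[-24,0],[24,48],[24,-48],[-24,48],[-24,-48]])/1e3
print(P)
for s in (slice(0,4),slice(0,6)):
    th,Rm,t,res=fit(M[s],P[s]); print('carrier yaw',th,t,'\n',res*1e3)
    for q in((-.024,.048),(-.024,-.048),(-.101,0)): print(q,Rm@np.array(q)+t)
E
```

```text
[[ 0.6076 -0.1269]
 [ 0.5637 -0.1409]
 [ 0.5943 -0.081 ]
 [ 0.617  -0.1769]
 [ 0.5486 -0.0988]
 [ 0.5762 -0.1903]]
carrier yaw 14.111882390538996 [ 0.584  -0.1344] 
 [[ 0.2696  1.6143]
 [ 2.9856 -0.7087]
 [-1.2447  0.9263]
 [-2.0106 -1.8319]]
(-0.024, 0.048) [ 0.549  -0.0937]
(-0.024, -0.048) [ 0.5724 -0.1868]
(-0.101, 0) [ 0.4861 -0.159 ]
carrier yaw 16.09299403822069 [ 0.5846 -0.1358] 
 [[-0.0793  2.2593]
 [ 2.2042  1.5385]
 [ 0.0087  2.0036]
 [-3.9618 -1.6193]
 [ 0.422  -2.48  ]
 [ 1.4063 -1.702 ]]
(-0.024, 0.048) [ 0.5482 -0.0963]
(-0.024, -0.048) [ 0.5748 -0.1886]
(-0.101, 0) [ 0.4875 -0.1638]
```

```bash
python3 -m pendant '[[[0,0,0.178],[0,0,0],100],[[0,0,0.178],[0,0,0],100],[[0,0,0.178],[0,0,0],100],[[0,0,0],[49.3,-11.2,3],100],[[0,0,0],[49.3,-11.2,3],100],[[0,0,0],[49.3,-11.2,3],100],[[0,0,0],[49.3,-11.2,3],100],[[0,0,0],[49.3,-11.2,3],100],[[0,0,0],[49.3,-11.2,3],100],[[0,0,0],[49.3,-11.2,3],100],[[0,0,0],[0,0,0],100],[[0,0,0],[0,0,0],100]]'
python3 - <<'E'
from h import *
np.set_printoptions(precision=4,suppress=True)
c=r.calibration('wrist'); im=r.get_image('wrist'); cv2.imwrite('pics/w2.png',im[:,:,::-1])
for n,z in dict(red_1=.106,yellow=.106,amber=.106,block=.06).items():
    for d in r.trace(n,'wrist'):
        if d['confidence']>.2:
            g=gold(im,d['region'])[0] if n=='red_1' else np.array(d['position'])
            print(n,round(d['confidence'],2),np.round(d['position'],1),g,onz(c,g,z,True)[:2],d['region'].sum())
E
```

```text
clock: 5.48
eef_pos: [0.5195, 0.1494, 0.2284]
tool_rot: [-180.0, 0.0, 69.2]
force: [0.3, -1.0, 0.2]
opening: 1.002
grasp_force: 0.0
red_1 0.79 [ 92.4 284.7] [ 91.8579 284.6011] [0.5586 0.2398] 389
red_1 0.54 [146.9 286.3] [148.467 285.456] [0.5417 0.1932] 358
yellow 0.74 [197.2 284.8] [197.2 284.8] [0.5258 0.1525] 501
block 0.96 [118.7 282.3] [118.7 282.3] [0.5488 0.2187] 10181
```

View pics/w2.png

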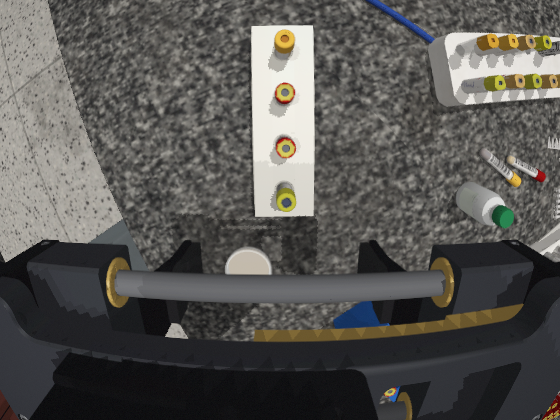

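The block's red caps are at (285,92) and (285.5,148), with amber at the far end and yellow at the near end. The measured spacing is 49.6 mm, against 48 expected. I'll take the nearer red first.

```bash
python3 -m pendant '[[[0,0,0],[48.8,5.2,0],60],[[0,0,0],[0,0,38],60],[[0,0,0],[0,0,38],60],[[0,0,0],[0,0,38],60],[[0,0,0],[0,0,20],60],[[0,0,0],[0,0,19],60],[[0,0,0],[0,0,0],60]]' 
python3 -m pendant '[[[0,0,0],[0,0,0],0],[[0,0,0],[0,0,0],0],[[0,0,0],[0,0,0],0],[[0,0,0],[0,0,0],0],[[0,0,0],[0,0,0],0],[[0,0,0],[0,0,0],0]]' 12
```

```text
clock: 6.6
eef_pos: [0.5413, 0.1934, 0.0748]
tool_rot: [-179.9, 0.0, 69.2]
force: [0.3, -0.3, 0.8]
opening: 0.599
grasp_force: 0.0
clock: 7.35
eef_pos: [0.5416, 0.1937, 0.0756]
tool_rot: [180.0, -0.0, 69.2]
force: [-0.7, -0.5, 0.7]
opening: 0.197
grasp_force: 12.0
```

```bash
python3 -m pendant '[[[0,0,0],[0,0,-20],0],[[0,0,0],[0,0,-40],0],[[0,0,0],[0,0,-50],0],[[0,0,0],[0,0,-40],0],[[0,0,-0.163],[0,0,0],0],[[0,0,-0.163],[0,0,0],0],[[0,0,-0.163],[0,0,0],0],[[0,0,-0.163],[0,0,0],0],[[0,0,0],[-50.5,-9.6,3],0],[[0,0,0],[-50.5,-9.6,3],0],[[0,0,0],[-50.5,-9.6,3],0],[[0,0,0],[-50.5,-9.6,3],0],[[0,0,0],[-50.5,-9.6,3],0],[[0,0,0],[-50.5,-9.6,3],0],[[0,0,0],[-50.5,-9.6,3],0],[[0,0,0],[-50.5,-9.6,3],0],[[0,0,0],[0,0,0],0],[[0,0,0],[0,0,0],0]]'
python3 - <<'E'
from h import *
c=r.calibration('wrist'); im=r.get_image('wrist'); cv2.imwrite('pics/w3.png',im[:,:,::-1]); print(c)
import pickle; pickle.dump(c,open('c3.pkl','wb'))
for n,z in dict(loaded_1=.104,handle_grip=.105).items():
    for d in r.trace(n,'wrist'):
        if d['confidence']>.2:
            g=gold(im,d['region'])[0] if n[0]=='l' else np.array(d['position'])
            print(n,round(d['confidence'],2),g,onz(c,g,z,True)[:2],d['region'].sum())
E
```

```text
clock: 9.6
eef_pos: [0.5834, -0.2147, 0.2025]
tool_rot: [179.9, -0.0, 106.6]
force: [-0.0, 1.0, -0.5]
opening: 0.193
grasp_force: 12.0
{'fx': 325.19226210127806, 'fy': 325.19226210127806, 'cx': 279.66466137633415, 'cy': 209.51471633517096, 'position': array([ 0.56256646, -0.14500359,  0.36410584]), 'attitude': array([-1.55315053e+01, -1.12110782e-02,  1.65390585e+01])}
loaded_1 0.93 [116.9953271  340.75700935] [ 0.60812279 -0.12692466] 520
loaded_1 0.88 [ 58.85148515 341.31683168] [ 0.5947958  -0.08110197] 656
loaded_1 0.83 [178.82938389 332.86255924] [ 0.61751358 -0.17690453] 427
loaded_1 0.69 [117.         282.82743363] [ 0.56401392 -0.14093083] 422
handle_grip 0.64 [118.  189.4] [ 0.49154172 -0.16131752] 3835
handle_grip 0.42 [249.  280.9] [ 0.59416855 -0.24751284] 1551
```

View pics/w3.png

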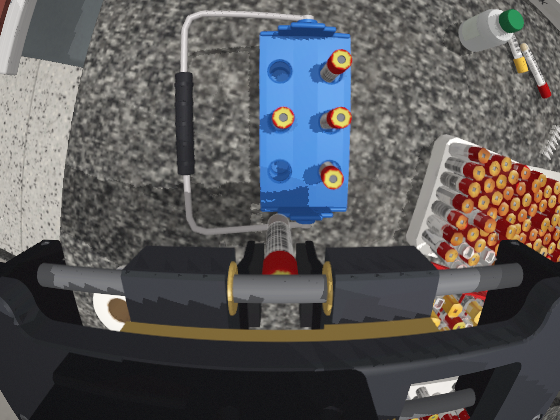

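The held tube hangs upright at (280,245). The holes are at about (280,71) and (280,170), and the grip bar runs from (184,73) to (187,173).

```bash
python3 - <<'E'
from h import *
import pickle
np.set_printoptions(precision=4,suppress=True)
c=pickle.load(open('c3.pkl','rb')); im=cv2.imread('pics/w3.png')
big=cv2.resize(im[50:195,160:300],None,fx=4,fy=4,interpolation=cv2.INTER_CUBIC); cv2.imwrite('pics/w3c.png',big)
H=np.array([onz(c,g,.056,True)[:2] for g in([71,280],[170,280])]); print(H, np.linalg.norm(H[0]-H[1]))
d=H[0]-H[1]; print('yaw',np.degrees(np.arctan2(-d[0],d[1])))
for g in([73,184],[123,185.5],[173,187]): print('grip',onz(c,g,.105,True)[:2])
print('tube bottom proj',proj(c,[.5834,-.2147,.135],True))
E
```

```text
[[ 0.5492 -0.0988]
 [ 0.5761 -0.1894]] 0.09453024541125253
yaw 16.544261400803517
grip [ 0.4768 -0.1266]
grip [ 0.4894 -0.166 ]
grip [ 0.5007 -0.2058]
tube bottom proj [[221.3409 279.7815]]
```

View pics/w3c.png

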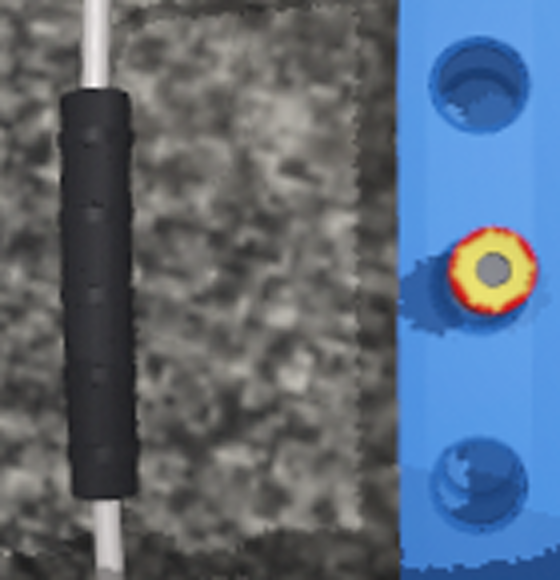

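```bash
python3 -m pendant '[[[0,0,0],[40.3,0,0],0],[[0,0,0],[40.3,0,0],0],[[0,0,0],[40.2,0,0],0],[[0,0,0],[0,0,0],0],[[0,0,0],[0,0,35],0],[[0,0,0],[0,0,30],0],[[0,0,0],[0,0,8],0],[[0,0,0],[0,0,0],0]]'; python3 -m pendant '[[[0,0,0],[0,0,5],0],[[0,0,0],[0,0,5],0],[[0,0,0],[0,0,5],0],[[0,0,0],[0,0,0],0]]'
```

```text
clock: 10.75
eef_pos: [0.5489, -0.0996, 0.1289]
tool_rot: [-180.0, -0.0, 106.6]
force: [-0.2, -0.2, -0.2]
opening: 0.198
grasp_force: 12.0
clock: 11.25
eef_pos: [0.5485, -0.0997, 0.1132]
tool_rot: [-180.0, -0.0, 106.6]
force: [-0.8, -1.0, 0.3]
opening: 0.196
grasp_force: 12.0
```

```bash
python3 - <<'E'
from h import *
im=r.get_image('scene'); cv2.imwrite('pics/s1.png',cv2.resize(im[150:270,260:400,::-1],None,fx=5,fy=5,interpolation=cv2.INTER_CUBIC))
E
```

```text
(no output)
```

View pics/s1.png

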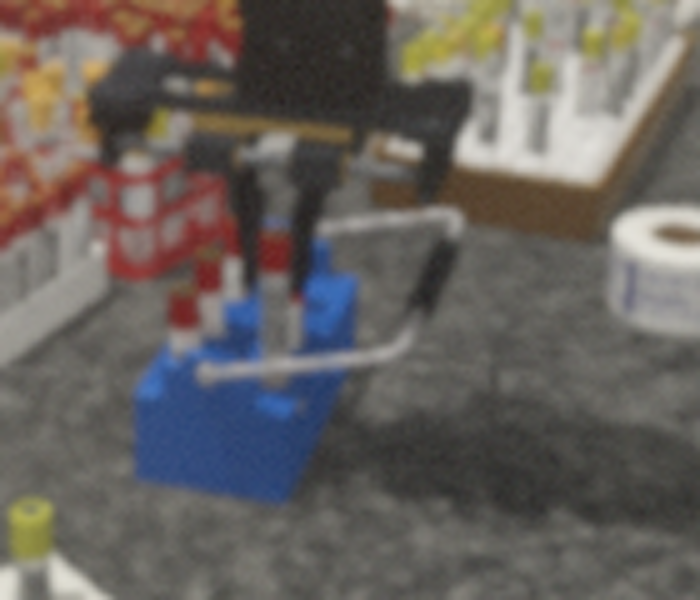

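The scene crop shows the held tube at (275,330), upright over the empty left place, its lower end at the guide plate. Force is near zero, so it is entering the hole. I'll carry on down.

```bash
python3 -m pendant '[[[0,0,0],[0,0.0,8],0],[[0,0,0],[0,0,8],0],[[0,0,0],[0,0,8],0],[[0,0,0],[0,0,8],0],[[0,0,0],[0,0,4],0],[[0,0,0],[0,0,2],0],[[0,0,0],[0,0,2],0],[[0,0,0],[0,0,0],0]]'
```

```text
clock: 12.3
eef_pos: [0.5489, -0.0997, 0.0737]
tool_rot: [180.0, 0.0, 106.6]
force: [-0.4, 0.5, -0.3]
opening: 0.193
grasp_force: 12.0
```

```bash
python3 -m pendant '[[[0,0,0],[0,0,1],0],[[0,0,0],[0,0,1],0],[[0,0,0],[0,0,0],0]]'; python3 -m pendant '[[[0,0,0],[0,0,0],33],[[0,0,0],[0,0,0],33],[[0,0,0],[0,0,0],33]]'
```

```text
clock: 12.68
eef_pos: [0.5497, -0.0999, 0.0728]
tool_rot: [179.9, 0.1, 106.5]
force: [-1.2, 0.3, 9.1]
opening: 0.197
grasp_force: 12.0
clock: 13.05
eef_pos: [0.5485, -0.0996, 0.0713]
tool_rot: [-180.0, -0.0, 106.6]
force: [0.7, 0.3, 0.3]
opening: 0.32
grasp_force: 0.0
```

```bash
python3 -m pendant '[[[0,0,0],[0,0,-30],33],[[0,0,0],[0,0,-50],33],[[0,0,0],[0,0,-50],33],[[0,0,0.163],[0,0,0],60],[[0,0,0.163],[0,0,0],60],[[0,0,0.163],[0,0,0],60],[[0,0,0.163],[0,0,0],60],[[0,0,0],[45.9,-15.9,0],60],[[0,0,0],[45.9,-15.9,0],60],[[0,0,0],[45.9,-15.9,0],60],[[0,0,0],[45.9,-15.9,0],60],[[0,0,0],[45.9,-15.9,0],60],[[0,0,0],[45.9,-15.9,0],60],[[0,0,0],[45.9,-15.9,0],60],[[0,0,0],[0,0,0],60],[[0,0,0],[0,0,0],60]]'
python3 - <<'E'
from h import *
r.get_image('scene')
c=r.calibration('wrist'); im=r.get_image('wrist'); s=r.read_state(); print(s['eef_pos'])
for n in('red_1','amber','yellow'):
  for d in r.trace(n,'wrist'):
    if d['confidence']>.2:
        print(n,d['confidence'],d['position'],onz(c,d['position'],.106,True)[:2])
E
```

```text
clock: 15.05
eef_pos: [0.5588, 0.2396, 0.2012]
tool_rot: [-180.0, 0.0, 69.2]
force: [0.1, -0.0, -0.1]
opening: 0.604
grasp_force: 0.0
[0.55920548 0.23851743 0.2013617 ]
red_1 0.92 [203.9, 278.6] [0.56057982 0.24460951]
amber 0.97 [151.7, 279.3] [0.57633316 0.28419941]
yellow 0.8 [309.9, 275.4] [0.52137736 0.15071486]
```

```bash
python3 -m pendant '[[[0,0,0],[0,0,40],60],[[0,0,0],[0,0,40],60],[[0,0,0],[0,0,30],60],[[0,0,0],[0,0,16],60],[[0,0,0],[0,0,0],60],[[0,0,0],[0,0,0],0],[[0,0,0],[0,0,0],0],[[0,0,0],[0,0,0],0],[[0,0,0],[0,0,0],0],[[0,0,0],[0,0,0],0]]' 12
```

```text
clock: 16.55
eef_pos: [0.5587, 0.2403, 0.0757]
tool_rot: [-180.0, -0.0, 69.2]
force: [-0.2, -0.5, 0.3]
opening: 0.201
grasp_force: 12.0
```

```bash
python3 -m pendant '[[[0,0,0],[0,0,-20],0],[[0,0,0],[0,0,-40],0],[[0,0,0],[0,0,-50],0],[[0,0,0],[0,0,-40],0],[[0,0,-0.163],[0,0,0],0],[[0,0,-0.163],[0,0,0],0],[[0,0,-0.163],[0,0,0],0],[[0,0,-0.163],[0,0,0],0],[[0,0,0],[-44.3,-10.6,2.3],0],[[0,0,0],[-44.3,-10.6,2.3],0],[[0,0,0],[-44.3,-10.6,2.3],0],[[0,0,0],[-44.3,-10.6,2.3],0],[[0,0,0],[-44.3,-10.6,2.3],0],[[0,0,0],[-44.3,-10.6,2.3],0],[[0,0,0],[-44.3,-10.6,2.3],0],[[0,0,0],[-44.3,-10.6,2.3],0],[[0,0,0],[-44.3,-10.6,2.3],0],[[0,0,0],[-44.3,-10.6,2.3],0],[[0,0,0],[0,0,0],0],[[0,0,0],[0,0,0],0]]'
python3 - <<'E'
from h import *
c=r.calibration('wrist'); im=r.get_image('wrist'); cv2.imwrite('pics/w4.png',cv2.resize(im[0:260,160:420,::-1],None,fx=2.3,fy=2.3)); print(c['position'])
for n,z in dict(loaded_1=.104,handle_grip=.105).items():
    for d in r.trace(n,'wrist'):
        if d['confidence']>.2:
            g=gold(im,d['region'])[0] if n[0]=='l' else np.array(d['position'])
            print(n,round(d['confidence'],2),g,onz(c,g,z,True)[:2],d['region'].sum())
E
```

```text
clock: 19.05
eef_pos: [0.5837, -0.2138, 0.2036]
tool_rot: [179.9, -0.0, 106.6]
force: [-0.3, 0.4, -0.3]
opening: 0.199
grasp_force: 12.0
[ 0.56284933 -0.14418835  0.36512936]
loaded_1 0.96 [117.72972973 282.14414414] [ 0.56397252 -0.1408586 ] 429
loaded_1 0.78 [117.93925234 339.80373832] [ 0.60809465 -0.12705953] 491
loaded_1 0.57 [ 59.9009901  340.44059406] [ 0.59479635 -0.0811727 ] 628
handle_grip 0.91 [118.4 190.1] [ 0.4922323  -0.16078673] 3545
```

View pics/w4.png

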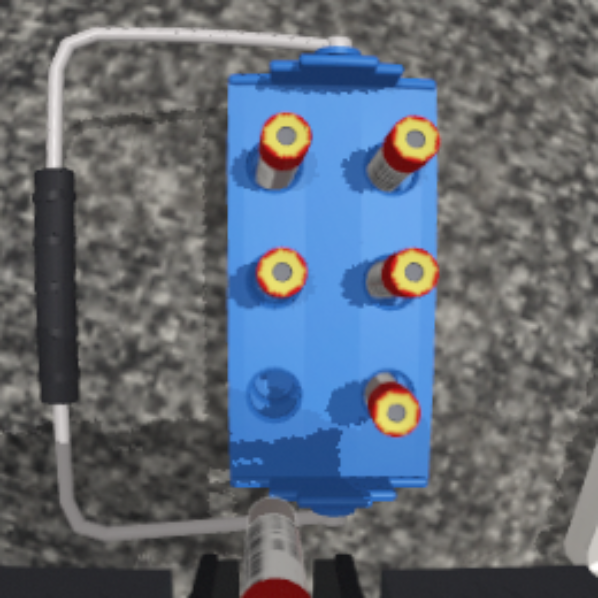

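The left tube is seated at (285,135) in this crop, and the carrier hasn't moved. The right hole is at (273,393). Inserting the second tube.

```bash
python3 -m pendant '[[[0,0,0],[25,0,0],0],[[0,0,0],[0,0,0],0],[[0,0,0],[0,0,35],0],[[0,0,0],[0,0,30],0],[[0,0,0],[0,0,9],0],[[0,0,0],[0,0,5],0],[[0,0,0],[0,0,5],0],[[0,0,0],[0,0,5],0],[[0,0,0],[0,0,0],0]]'; python3 -m pendant '[[[0,0,0],[0,0,8],0],[[0,0,0],[0,0,8],0],[[0,0,0],[0,0,8],0],[[0,0,0],[0,0,8],0],[[0,0,0],[0,0,4],0],[[0,0,0],[0,0,2],0],[[0,0,0],[0,0,2],0],[[0,0,0],[0,0,0],0]]'
```

```text
clock: 20.32
eef_pos: [0.5762, -0.1906, 0.1135]
tool_rot: [-180.0, -0.0, 106.6]
force: [0.4, -0.3, 0.5]
opening: 0.199
grasp_force: 12.0
clock: 21.32
eef_pos: [0.5765, -0.1907, 0.0737]
tool_rot: [180.0, 0.0, 106.6]
force: [1.6, -0.3, 0.2]
opening: 0.196
grasp_force: 12.0
```

```bash
python3 -m pendant '[[[0,0,0],[0,0,1],0],[[0,0,0],[0,0,1],0],[[0,0,0],[0,0,0],0]]'; python3 -m pendant '[[[0,0,0],[0,0,0],33],[[0,0,0],[0,0,0],33],[[0,0,0],[0,0,0],33],[[0,0,0],[0,0,-30],33],[[0,0,0],[0,0,-50],33],[[0,0,0],[0,0,-50],33],[[0,0,0],[24,-38.4,0],60],[[0,0,0],[24,-38.4,0],60],[[0,0,0],[0,0,0],60],[[0,0,0],[0,0,0],60]]'
python3 - <<'E'
from h import *
c=r.calibration('wrist'); im=r.get_image('wrist'); cv2.imwrite('pics/w5.png',im[:,:,::-1])
for n,z in dict(loaded_1=.104,handle_grip=.105).items():
    for d in r.trace(n,'wrist'):
        if d['confidence']>.2:
            g=gold(im,d['region'])[0] if n[0]=='l' else np.array(d['position'])
            print(n,round(d['confidence'],2),g,onz(c,g,z,True)[:2],d['region'].sum())
E
```

```text
clock: 21.7
eef_pos: [0.5773, -0.1909, 0.0729]
tool_rot: [179.9, 0.1, 106.6]
force: [0.1, 0.0, 8.4]
opening: 0.197
grasp_force: 12.0
clock: 22.95
eef_pos: [0.4893, -0.1669, 0.2019]
tool_rot: [180.0, 0.0, 106.5]
force: [0.5, -0.4, 0.1]
opening: 0.586
grasp_force: 0.0
loaded_1 0.92 [150.74850299 426.4251497 ] [ 0.59435343 -0.08099401] 648
loaded_1 0.71 [nan nan] [ 0.48908627 -0.16647315] 220
loaded_1 0.7 [205.55428571 372.54857143] [ 0.56364347 -0.14074567] 652
loaded_1 0.57 [204.9483871  421.57419355] [ 0.60779525 -0.1269455 ] 623
handle_grip 0.85 [182.1 279.9] [ 0.48266019 -0.14410713] 3095
handle_grip 0.65 [  2.3 296. ] [0.45289832 0.00141629] 409h.py:27: RuntimeWarning: Mean of empty slice.
  y,x=np.nonzero(m); return np.array([y.mean(),x.mean()]),m.sum()
  ret = ret.dtype.type(ret / rcount)
```

View pics/w5.png

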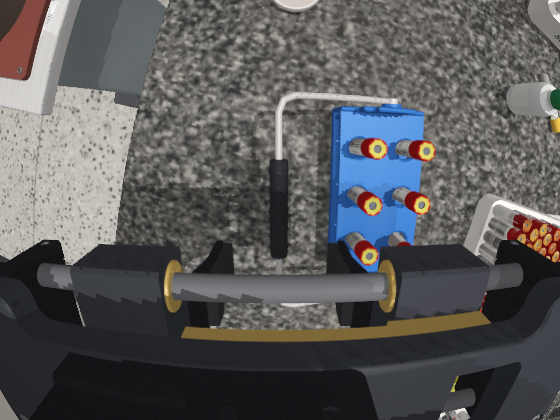

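All six places hold red-capped tubes at similar heights. The grip bar runs from (279,160) to about (280,258), midway between the fingers. I'll check its midpoint along the bar.

```bash
python3 - <<'E'
from h import *
c=r.calibration('wrist')
for s in(-42,0,42): print(s,proj(c,[.4889-s/1e3*.285,-.1665+s/1e3*.9586,.105],True))
for p in([160,279.5],[258,280],[178,279.5]): print(onz(c,p,.105,True)[:2])
E
```

```text
-42 [[257.08511771 278.92300213]]
0 [[210.32321132 278.86325002]]
42 [[159.49462625 278.81086557]]
[ 0.47757143 -0.12647263]
[ 0.50201055 -0.20732949]
[ 0.48172346 -0.14046607]
```

```bash
python3 -m pendant '[[[0,0,0],[0,0,40],60],[[0,0,0],[0,0,40],60],[[0,0,0],[0,0,25],60],[[0,0,0],[0,0,11],60],[[0,0,0],[0,0,0],60],[[0,0,0],[0,0,0],0],[[0,0,0],[0,0,0],0],[[0,0,0],[0,0,0],0],[[0,0,0],[0,0,0],0],[[0,0,0],[0,0,0],0],[[0,0,0],[0,0,0],0]]' 15
```

```text
clock: 24.48
eef_pos: [0.4888, -0.1666, 0.0855]
tool_rot: [-180.0, -0.0, 106.6]
force: [-1.9, -0.6, -0.1]
opening: 0.169
grasp_force: 15.0
```

```bash
python3 -m pendant '[[[0,0,0],[0,4.4,-13.0],0],[[0,0,0],[0,6.1,-12.3],0],[[0,0,0],[0,7.6,-11.4],0],[[0,0,0],[0,0,0],0]]'; python3 -m pendant '[[[0,0,0],[0,9.1,-10.3],0],[[0,0,0],[0,10.3,-9.1],0],[[0,0,0],[0,11.4,-7.6],0],[[0,0,0],[0,0,0],0]]'
```

```text
clock: 24.98
eef_pos: [0.5075, -0.1611, 0.1236]
tool_rot: [179.9, 0.1, 106.6]
force: [-3.7, -0.6, 1.4]
opening: 0.166
grasp_force: 15.0
clock: 25.48
eef_pos: [0.5376, -0.1522, 0.1503]
tool_rot: [179.9, 0.0, 106.6]
force: [-3.9, -1.5, 7.1]
opening: 0.166
grasp_force: 15.0
```

```bash
python3 -m pendant '[[[0,0,0],[0,12.0,-7.1],0],[[0,0,0],[0,13.0,-4.4],0],[[0,0,0],[0,0,0],0]]'; python3 -m pendant '[[[0,0,0],[0,13.5,-2.7],0],[[0,0,0],[0,13.7,-0.9],0],[[0,0,0],[0,0,0],0],[[0,0,0],[0,0,0],0]]'
```

```text
clock: 25.85
eef_pos: [0.561, -0.1446, 0.1607]
tool_rot: [179.9, -0.0, 106.6]
force: [-0.4, 0.1, -0.0]
opening: 0.163
grasp_force: 15.0
clock: 26.35
eef_pos: [0.5856, -0.1377, 0.1639]
tool_rot: [-180.0, -0.0, 106.6]
force: [-0.2, -0.4, -4.8]
opening: 0.168
grasp_force: 15.0
```

```bash
python3 -m pendant '[[[0,0,0],[0,0,0],0],[[0,0,0],[0,0,0],0],[[0,0,0],[0,0,-3],0],[[0,0,0],[0,0,-4],0],[[0,0,0],[0,0,-5],0],[[0,0,0],[0,0,0],0],[[0,0,0],[0,0,0],0]]' 38
python3 - <<'E'
from h import *
im=r.get_image('scene'); cv2.imwrite('pics/s2.png',cv2.resize(im[140:270,250:400,::-1],None,fx=4,fy=4,interpolation=cv2.INTER_CUBIC))
E
```

```text
clock: 27.22
eef_pos: [0.5859, -0.1377, 0.1764]
tool_rot: [180.0, 0.0, 106.6]
force: [-0.0, -0.2, -4.3]
opening: 0.163
grasp_force: 38.0
```

View pics/s2.png

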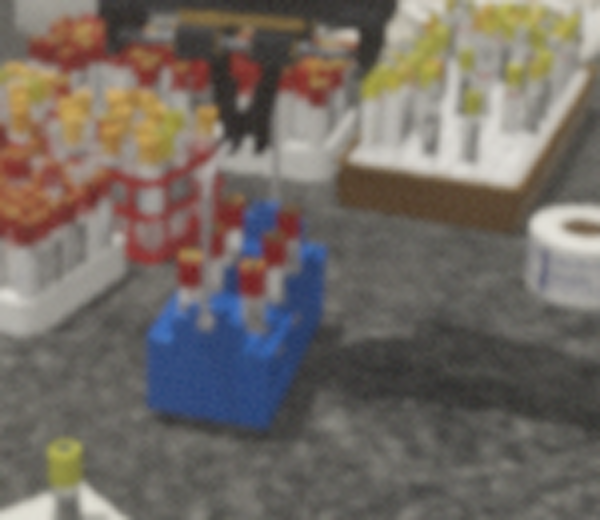

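The carrier hangs level by its upright handle, just off the bench; the steady 4.3 N matches its weight. I'll lift the rest of the way.

```bash
python3 -m pendant '[[[0,0,0],[0,0,-5],0],[[0,0,0],[0,0,-8],0],[[0,0,0],[0,0,-10],0],[[0,0,0],[0,0,-10],0],[[0,0,0],[0,0,-10],0],[[0,0,0],[0,0,-10],0],[[0,0,0],[0,0,-10],0],[[0,0,0],[0,0,-10],0],[[0,0,0],[0,0,-8],0],[[0,0,0],[0,0,-5],0],[[0,0,0],[0,0,-3],0],[[0,0,0],[0,0,0],0],[[0,0,0],[0,0,0],0],[[0,0,0],[0,0,0],0],[[0,0,0],[0,0,0],0],[[0,0,0],[0,0,0],0],[[0,0,0],[0,0,0],0],[[0,0,0],[0,0,0],0],[[0,0,0],[0,0,0],0]]'
python3 - <<'E'
from h import *
im=r.get_image('scene'); cv2.imwrite('pics/s3.png',cv2.resize(im[60:360,180:400,::-1],None,fx=2,fy=2,interpolation=cv2.INTER_CUBIC))
c=r.calibration('scene')
for d in r.trace('carrier','scene')[:1]:
    y,x=np.nonzero(d['region']); print(d['confidence'],d['position'],x.min(),x.max(),y.min(),y.max())
for z in(.09,.1,.11):
    a=np.radians(16.6);M=np.array([[np.cos(a),-np.sin(a)],[np.sin(a),np.cos(a)]])
    for q in((-.043,.086),(.043,.086),(-.043,-.086)): print(z,q,proj(c,[*(M@np.array(q)+[.5858,-.1378]),z])-[60,180])
E
```

```text
clock: 29.65
eef_pos: [0.5859, -0.1377, 0.2654]
tool_rot: [180.0, 0.0, 106.6]
force: [0.7, -0.2, -5.2]
opening: 0.161
grasp_force: 38.0
0.92 [196.8, 307.4] 287 332 135 216
0.09 (-0.043, 0.086) [[160.82474849 138.16456472]]
0.09 (0.043, 0.086) [[156.34067703 106.88493037]]
0.09 (-0.043, -0.086) [[134.7353102  152.14685004]]
0.1 (-0.043, 0.086) [[157.44117902 138.27232574]]
0.1 (0.043, 0.086) [[153.01970572 106.85593219]]
0.1 (-0.043, -0.086) [[131.66569475 152.29533193]]
0.11 (-0.043, 0.086) [[154.02773585 138.38103818]]
0.11 (0.043, 0.086) [[149.67012555 106.8266842 ]]
0.11 (-0.043, -0.086) [[128.572311   152.44496353]]
```

View pics/s3.png

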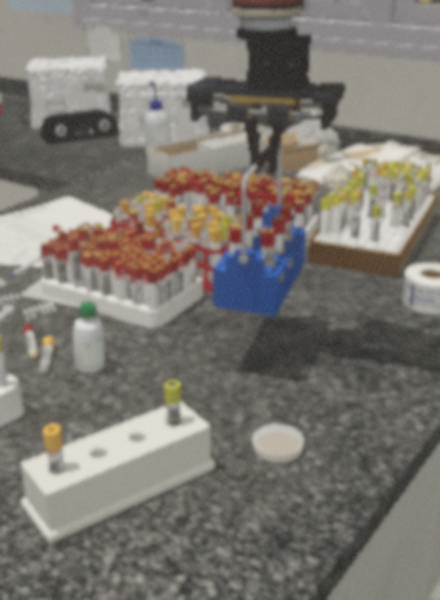

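The carrier hangs level, with its bottom corners at (275,313) and (215,305) matching the projection for a height of 0.10 m. The amber and yellow tubes, the dish and the dropper are all in place.

```bash
python3 -c "
from rig import r
print(r.read_state()['force']); print(r.sign_off())"
```

```text
[ 0.05322598 -0.20912206 -3.70718303]
the job is handed in; nothing more can be done
None
```

Both red-capped tubes are seated in the blue carrier, which is held still and level by its upright handle about 10 cm above the worktop; I handed the job in at about 30 s on the robot's clock, with no verdict returned.

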